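Roll a ground sleeve up onto the roller rest

ROBOT

A 7-joint arm with a two-finger parallel gripper is mounted at the origin on the work surface. World frame = base frame: x ahead of the robot, y to its left, z up, the work surface at z = 0. Lengths are in m, angles in degrees, forces in N, time in s.
With the tool pointing down it reaches from about 0.4 to 0.875 m from the base axis. Payload 6.5 kg.
Tool frame: the origin (TCP) lies on the mounting face of the last link; the fingertips stand 166 mm ahead of it and the grasp point (between the pads) lies 147 mm ahead of it; z points along the fingers, y is the direction in which the jaws open and shut (so a half turn about z gives the same grasp; the last joint's range is limited). The gripper opens to 88 mm and grips with 3 to 60 N. Pads are 18 mm wide; open, the fingers measure 123 mm over their backs; the gripper's body (75 mm by 187 mm) begins 45 mm behind the grasp point.
Start: joints at [-80.512, 30.733, -0.252, 88.115, 0.149, 61.152, -4.079], TCP at [0.149, 0.633, 0.405] pointing down, gripper open.
Joint ranges: [-154.64, 154.64], [-21.42, 123.67], [-72.66, 72.17], [13.99, 137.28], [-74.86, 254.86], [10.95, 109.41], [-158.01, 158.01]. Speed limits (degrees/s): [136.94, 136.94, 180, 180, 180, 180, 180].

INTERFACE

Orientations are given as a 3x3 rotation matrix whose columns are the frame's x, y, z axes.
In Python, from plant import ctrl, vision, job, find_in gives the robot as it stands.
- The arm moves only by the tool jog_arm, never from a script. Its argument "plan" is a list of rows, each an object with "jaw": the closure, from 0 (fully open) to 1 (shut); "dp": the shift along the tool's x, y, z in cm, a list of three; "angular": the turn, a rotation vector about the tool's x, y, z in degrees, a list of three. In form: [{"jaw": jaw, "dp": [dx, dy, dz], "angular": [wx, wy, wz]}, ...]. A call has 1 to 20 rows; each row shifts and turns the commanded pose from where the row before left it, along the tool's axes as they then stand; what a row does not reach is not made up. A row lasts 1/8 s, in which the tool goes at most 62.5 mm and 10.7 degrees, less where a joint would pass 70% of its speed; a pose out of reach is approached as far as the arm can. A call is refused whole if a number of a shift passes 6.25 or a number of a turn 10.7, either way. A call with a gripper value outside its range is refused whole. The fingers move at their own pace and stop on an object; "newtons" is the grip in N (left out, the last holds). Time passes only in rows, so rows that do not move let the fingers close. It gives the time, the measured TCP pose, the force and the opening at its end, in the units of the state.
- ctrl.get_obs(): the state, without advancing time (a new reading comes with each control period).
- vision.grab_frame(name): name is "scene" or "side" or "wrist"; returns a dict with "img" (400x640x3 uint8, blue, green, red), "intrinsics" (3x3 intrinsics, pixels), "T" (4x4, takes a point from camera to world coordinates); the wrist camera has in their place "tool_from_camera" (4x4, takes a point from camera to tool coordinates, whose origin is the TCP and whose axes are the flange's). Camera axes: x right, y up, looking along -z (the intrinsics and any distortion apply to the point x, -y, -z); pixel columns grow to the right and rows downward; lengths in m; the calibration is good to about 2 mm. A picture is of the moment at which its call begins: read the wrist's pose just before it. There is no depth.
- job.job_done(): hands the job in, once; it reports no verdict.
Trained networks look in a picture, given as the dict that the camera call returned (one of the last four; its "shot" number tells which), for a name from the list of things; names that differ only in an ending like _2 or _b are one class to them, and where a whole thing is asked for, a point or a joint stands for the part that bears it (a point fixed in the world has none). Each returns a list of dicts, best first, with "p" (0 to 1); they miss things now and then, are a little off and sometimes report something else, mostly with a low value. They report only what shows in the picture. A call takes as long as a camera call. They do not tell look-alikes from the thing itself.
- find_in(picture, label): "centre" ([x, y, z] in m, in the coordinates of the camera as it stood for that picture, good to about 4 mm: the middle of the surface that is visible of it).
The state is a dict: "t": time; "qpos": joint angles; "qd": joint speeds; "tau": joint torques, N m; "ee_pos": TCP position; "orientation": TCP orientation; "contact_force": force on the tool from outside, world axes, zero at the start; "wrist_torque": the same for the moment, N m; "opening": opening from 0.0 (shut) to 1.0 (fully open).
Only numpy, scipy, OpenCV 4.12 (cv2) and the standard library are available. Lean on these libraries where they do the work, as an engineer would, in place of code of your own. Each camera call takes 0.05 s, during which the arm holds its last target.

TASK

Push the ground steel sleeve that lies on the landing of the blue roller rest up the ramp with your fingertips until it drops between the two rollers and lies there against the raised stop roller, then back away. Push slowly and gently, and keep the fingers behind it all the way up the ramp, so that it never rolls loose or runs back. Do not pinch the sleeve or pick it up, and leave the other things on the bench where they are.

Things in the scene. Friction and masses are not known exactly. Their poses are not given: they have to be found in the camera images.
- rest: Roller rest, fixed to the bench: blue base plate 312 x 164 x 8 mm. Origin centred under the plate at bench height; x = uphill along the ramp, y = across it (along the rollers), z up. In its x, z (mm), from the low end: blue front lip x -150 to -142, top z 22; flat green landing x -142 to -72 at z 14; green ramp to (46, 34.8); then two dark steel rollers.
- sleeve: The ground steel sleeve to push: bright cylinder 50 mm in diameter, 110 mm long, about 0.6 kg, two dark grooves, dark bore; lightly oiled, it slips on the fingers (friction about 0.25). Origin at its centre, y = its axis (x and z turn as it rolls). Starts lying across the landing, centre at rest x -117 to -88, z 39 mm, axis within 3 degrees of the rest's y. Rolls freely: let go on the ramp, it runs back down.
- ramp_foot (a point): Middle of the line where landing meets ramp: rest x -72, y 0, z 14 mm. The ramp rises 10 degrees from here. Aluminium guide strips run along both sides of landing and ramp: 118 mm apart inside (y -59 to 59), 7 mm thick, standing 10 mm above the surface.
- ramp_top (a point): Middle of the upper end of the ramp: rest x 46, y 0, z 34.8 mm. The front roller follows: axis at rest x 58, z 25.5; the raised stop roller: axis x 100, z 33.5 mm. Both 22 mm in diameter, 120 mm long, turning freely about y. Blue bearing cheeks at their ends: x 48 to 120, y 62 to 73 on either side, top z 45 mm.
- seat (a point): Where the sleeve's centre lies when it is down on both rollers: rest x 73.6, y 0, z 57.9 mm. On its way the centre passes over the front roller at rest x 58, z 61.5 mm, and from there rolls down into the seat by itself.
- dial (a point): Centre of the dial indicator's face, swung away beyond the high end of the rest: rest x 185, y -75, z 158 mm, dial 54 mm in diameter. It hangs on a steel column 12 mm in diameter, 182 mm high, at rest x 138, y -66. Part of the rest, not needed.
- spare_sleeve: A second sleeve of the same size standing on end on the bench beyond the high end of the rest, 110 mm tall; origin at the centre of its foot. Leave it alone.
- cap_a: Loose red plastic tube cap, 26 x 25 x 26 mm, on the bench along the far side of the rest; origin under its centre. Leave it alone.
- cap_b: Second loose red cap, the same. Leave it alone.
- cap_c: Loose blue cap, the same size. Leave it alone.
- tube_a: Square plastic packing tube with a red cap, 110 x 25 x 25 mm, lying on the bench on the robot's side of the rest; origin under its middle, x = its length, cap at +x. Leave it alone.
- tube_b: A second such tube lying to the robot's right. Leave it alone.
- cleaner: White cleaner bottle, 68 mm diameter, 150 mm tall, standing at the far right; origin under its centre. Leave it alone.
Mind the look-alikes: they are no part of the job. What is shaped like the sleeve but green is not meant.

How it is judged:
By the outcome, as a careful person would: the job done as asked, in the order asked, and still so for the second after the job is handed in, with the robot touching nothing.
It also fails if it takes over 42 s, if anything falls off the work surface, if the arm or the gripper's body presses on something with over 40 N, if the wrist force passes 120 N, or if a joint passes its speed limit or range.

## Working session

There is one attempt and no reset: what is moved stays moved. The work goes in short steps, Python scripts to look and compute and a tool call to move; the robot and the scene stay as the last step left them, time stands still between calls to the robot, and variables do not carry over. Pictures are saved under pics/ and viewed, and the job is handed in when it is done.

Besides the shell and the picture viewer there is one more tool, called after "Request:" by a JSON object that holds its "name" and its "arguments", one argument or row to a line. jog_arm: Moves the arm, as the interface text tells. Its arguments: {"type":"object","properties":{"plan":{"type":"array"},"newtons":{"type":"number"}},"required":["plan"]}

```bash
mkdir -p pics; ls; python3 - <<'E'
from plant import ctrl, vision, job, find_in
import cv2, numpy as np
o=ctrl.get_obs(); print(o['t'],o['ee_pos'],o['orientation'],o['contact_force'],o['opening'])
for n in ['scene','side','wrist']:
    f=vision.grab_frame(n); cv2.imwrite(f'pics/{n}0.png',f['img'])
    print(n,f['intrinsics'],f.get('T',f.get('tool_from_camera')),[k for k in f])
    for l in ['sleeve','rest','ramp_foot','ramp_top','seat','dial']:
        r=find_in(f,l)
        for d in r[:3]:
            c=np.array(d['centre']); 
            if 'T' in f: w=f['T'][:3,:3]@c+f['T'][:3,3]
            else:
                t=f['tool_from_camera']; w=np.array(o['orientation'])@(t[:3,:3]@c+t[:3,3])+np.array(o['ee_pos'])
            K=f['intrinsics']; px=K[0][0]*c[0]/-c[2]+K[0][2], K[1][1]*-c[1]/-c[2]+K[1][2]
            print(l,round(d['p'],2),np.round(w,4),np.round(px))
print(ctrl.get_obs()['t'])
E
```

```text
pics
0.0 [0.1492644  0.63227735 0.40380016] [[-9.73263085e-01  2.29693037e-01 -2.77050508e-04]
 [ 2.29693162e-01  9.73261469e-01 -1.77870380e-03]
 [-1.38913294e-04 -1.79478336e-03 -9.99998380e-01]] [-0.03155928 -0.55433816 -0.71699114] 0.9991477797523032
scene [[414.05378495   0.         321.9724479 ]
 [  0.         414.05378495 194.25509287]
 [  0.           0.           1.        ]] [[-0.05666103 -0.54913775  0.83380888  1.40658716]
 [ 0.99837302 -0.02581876  0.05083993  0.00953296]
 [-0.00639022  0.83533294  0.54970724  0.64688958]
 [ 0.          0.          0.          1.        ]] ['img', 'intrinsics', 'T', 'shot']
sleeve 0.89 [0.7883 0.0091 0.045 ] [341. 274.]
sleeve 0.84 [ 0.7675 -0.1667  0.0395] [258. 266.]
sleeve 0.72 [ 0.5015 -0.1079  0.0537] [298. 193.]
rest 0.59 [0.5529 0.0378 0.0272] [354. 214.]
ramp_foot 0.59 [0.5635 0.22   0.0716] [429. 204.]
ramp_top 0.62 [0.5557 0.0311 0.0257] [351. 215.]
seat 0.95 [0.5595 0.0345 0.0261] [352. 216.]
seat 0.68 [0.3941 0.0542 0.0242] [359. 182.]
dial 0.6 [0.5541 0.0365 0.0279] [353. 214.]
side [[362.17169363   0.         317.20270156]

[... 461 characters left out ...]
90. 189.]
rest 0.56 [0.5243 0.0657 0.0238] [329. 261.]
ramp_foot 0.56 [0.5185 0.071  0.0226] [330. 264.]
ramp_top 0.59 [0.5258 0.0658 0.0268] [328. 260.]
seat 0.86 [0.5293 0.0625 0.0277] [327. 259.]
dial 0.71 [0.5227 0.0689 0.0242] [329. 262.]
wrist [[322.27896756   0.         318.23646001]
 [  0.         322.27896756 199.7320859 ]
 [  0.           0.           1.        ]] [[ 1.17397630e-03  9.52498897e-01  3.04539774e-01  7.91832108e-02]
 [ 9.99999211e-01 -9.82161772e-04 -7.83041786e-04  9.84626651e-04]
 [-4.46739113e-04  3.04540453e-01 -9.52499298e-01  2.03551394e-02]
 [ 0.00000000e+00  0.00000000e+00  0.00000000e+00  1.00000000e+00]] ['img', 'intrinsics', 'tool_from_camera', 'shot']
1.05
```

View pics/scene0.png

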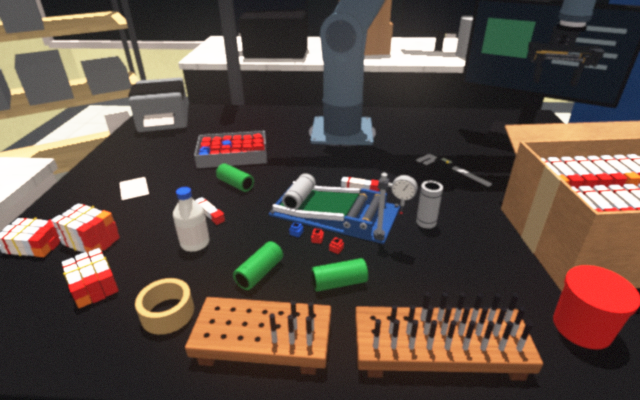

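View pics/side0.png

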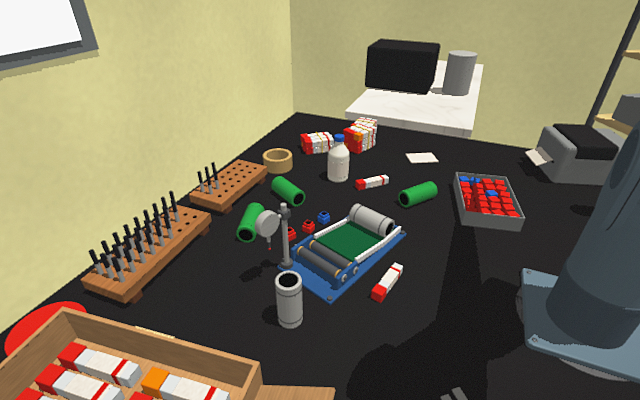

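View pics/wrist0.png

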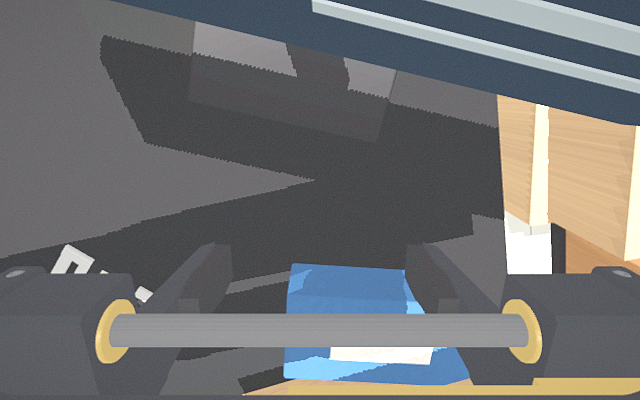

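```bash
python3 - <<'E'
import cv2
a=cv2.imread('pics/scene0.png')[165:265,255:415]; cv2.imwrite('pics/scene0c.png',cv2.resize(a,None,fx=5,fy=5,interpolation=cv2.INTER_CUBIC))
a=cv2.imread('pics/side0.png')[190:310,260:420]; cv2.imwrite('pics/side0c.png',cv2.resize(a,None,fx=5,fy=5,interpolation=cv2.INTER_CUBIC))
E
```

```text
(no output)
```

View pics/scene0c.png

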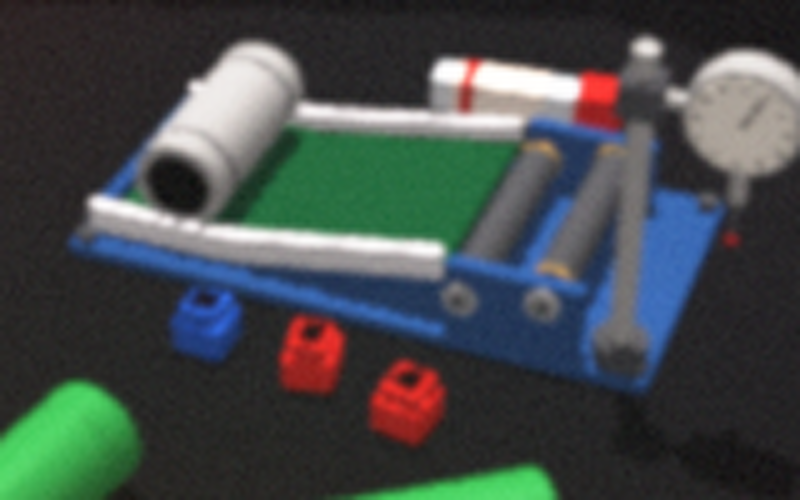

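View pics/side0c.png

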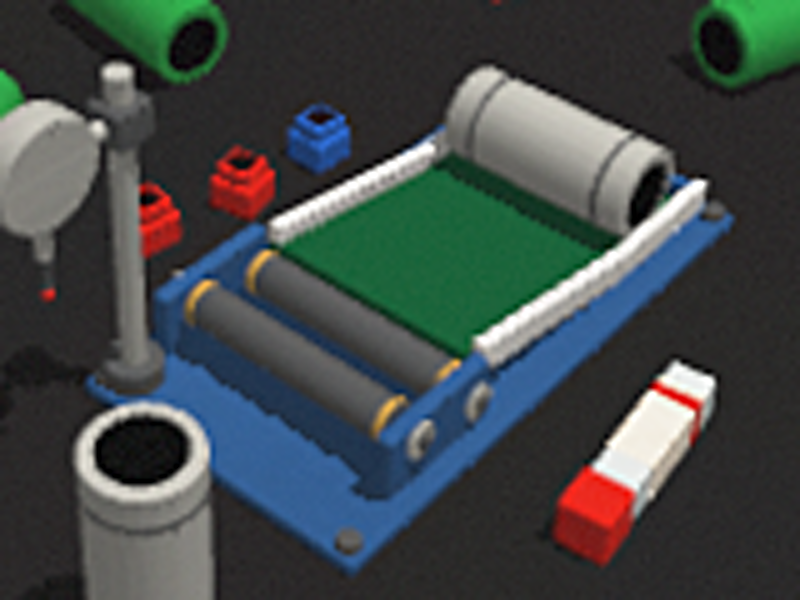

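```bash
cat > h.py <<'E'
import numpy as np
KS=np.array([[414.05378495,0,321.9724479],[0,414.05378495,194.25509287],[0,0,1]])
TS=np.array([[-0.05666103,-0.54913775,0.83380888,1.40658716],[0.99837302,-0.02581876,0.05083993,0.00953296],[-0.00639022,0.83533294,0.54970724,0.64688958],[0,0,0,1]])
KD=np.array([[362.17169363,0,317.20270156],[0,362.17169363,195.83535591],[0,0,1]])
TD=np.array([[-0.92064644,0.21781537,-0.32398548,0.3102237],[-0.39038095,-0.50601983,0.76912069,0.64293886],[0.00358323,0.83456599,0.55089633,0.61081624],[0,0,0,1]])
def proj(K,T,w):
    c=(np.asarray(w)-T[:3,3])@T[:3,:3]
    return np.stack([K[0,2]+K[0,0]*c[...,0]/-c[...,2],K[1,2]-K[1,1]*c[...,1]/-c[...,2]],-1)
def r2w(p,q):
    x,y,a=p[:3]; q=np.asarray(q)/1000.; c,s=np.cos(a),np.sin(a)
    return np.stack([x+c*q[...,0]-s*q[...,1],y+s*q[...,0]+c*q[...,1],q[...,2]],-1)
E
cat > fit.py <<'E'
from h import *
from scipy.optimize import least_squares
S=[((156,-82,0),(648,388)),((-156,-82,0),(72,246)),((156,82,8),(724,205)),((48,-73,45),(448,257)),((120,-73,45),(585,290)),
((58,-76,25.5),(458,298)),((100,-76,33.5),(541,304)),((138,-66,12),(620,345)),((185,-75,158),(743,115))]
D=[((156,82,0),(352,574)),((-156,82,8),(732,216)),((156,-82,8),(90,383)),((58,76,25.5),(480,402)),((100,76,33.5),(422,438)),((138,-66,12),(132,370)),((48,-73,45),(265,228)),((120,73,45),(385,440))]
qs=np.array([a for a,_ in S],float); ps=(np.array([b for _,b in S])+.5)/5-.5+[255,165]
qd=np.array([a for a,_ in D],float); pd=(np.array([b for _,b in D])+.5)/5-.5+[260,190]
def res(p): return np.r_[(proj(KS,TS,r2w(p,qs))-ps).ravel(),(proj(KD,TD,r2w(p,qd))-pd).ravel()]
s=least_squares(res,[0.55,0.04,1.4],loss='soft_l1')
print(s.x,np.degrees(s.x[2])); print(np.round(res(s.x).reshape(-1,2),1))
for nm,K,T,q,p in(('S',KS,TS,qs,ps),('D',KD,TD,qd,pd)):
    ss=least_squares(lambda v:(proj(K,T,r2w(v,q))-p).ravel(),s.x,loss='soft_l1'); print(nm,ss.x)
# sleeve bore centres
from scipy.optimize import least_squares as L
bs=(np.array([178,182])+.5)/5-.5+[255,165]; bd=(np.array([648,196])+.5)/5-.5+[260,190]
def line(K,T,px):
    d=T[:3,:3]@np.array([(px[0]-K[0,2])/K[0,0],-(px[1]-K[1,2])/K[1,1],-1]); return T[:3,3],d
def at(K,T,px,z):
    o,d=line(K,T,px); return o+d*(z-o[2])/d[2]
a,b=at(KS,TS,bs,.039),at(KD,TD,bd,.039)
print('ends',a,b,np.linalg.norm(a-b))
def w2r(w):
    x,y,t=s.x; d=np.array(w)[:2]-[x,y]; return 1000*np.array([np.cos(t)*d[0]+np.sin(t)*d[1],-np.sin(t)*d[0]+np.cos(t)*d[1]])
print(w2r(a),w2r(b),'angle',np.degrees(np.arctan2(*(b-a)[:2][::-1]))-90)
E
python3 fit.py
```

```text
[ 0.50734218 -0.01017743  1.23659499] 70.85167364286878
[[-0.4  2. ]
 [-0.1  1.7]
 [ 0.9 -0.4]
 [-1.   1. ]
 [-0.   1.1]
 [ 0.2  0.8]
 [ 0.1  0.9]
 [ 0.2  1. ]
 [-0.1  2.1]
 [ 0.3  1.1]
 [ 1.5 -0.1]
 [-0.6 -0.9]
 [ 1.3  0.4]
 [ 1.4  1. ]
 [ 1.2 -0.3]
 [-1.5 -2.2]
 [ 2.   1.2]]
S [ 0.5027849  -0.01036298  1.2406616 ]
D [ 0.5101249  -0.0103922   1.24150718]
ends [ 0.52037315 -0.12766783  0.039     ] [ 0.4208542 -0.0882569  0.039    ] 0.10703851167277226
[-106.71560634  -50.84859267] [-102.12886656   56.09159995] angle 68.39572277911009
```

```bash
cat > mv.py <<'E'
import numpy as np
from scipy.spatial.transform import Rotation as R
def rot_rest(yaw,t):
    "tool axes: x uphill leaning up by t deg, z down/forward"
    a=np.radians(yaw); t=np.radians(t)
    ux=np.array([np.cos(a),np.sin(a),0]); uz=np.array([0,0,1.])
    x=np.cos(t)*ux+np.sin(t)*uz; z=np.sin(t)*ux-np.cos(t)*uz
    return np.stack([x,np.cross(z,x),z],1)
def rows(p0,R0,p1,R1,n,jaw=0.4,nd=2,na=1):
    """rounded rows straight from pose 0 to 1"""
    out=[];p=np.array(p0,float);Rc=R.from_matrix(R0);Rt=R.from_matrix(R1);p0=p.copy()
    rv=(Rc.inv()*Rt).as_rotvec();Rs=Rc
    for i in range(1,n+1):
        dp=np.round(Rc.inv().apply(p0+(np.array(p1)-p0)*i/n-p)*100,nd)
        tgt=Rs*R.from_rotvec(rv*i/n); w=np.round(np.degrees((Rc.inv()*tgt).as_rotvec()),na)
        p=p+Rc.apply(dp/100); Rc=Rc*R.from_rotvec(np.radians(w)); out.append({"jaw":jaw,"dp":(dp+0.).tolist(),"angular":(w+0.).tolist()})
    return out,p,Rc.as_matrix()
E
python3 - <<'E'
from mv import *; import json
from plant import ctrl
o=ctrl.get_obs(); print(o['qpos'])
r,p,Rm=rows(o['ee_pos'],o['orientation'],[.494,-.048,.45],rot_rest(71,0),15)
print(json.dumps(r)); print(p,Rm)
E
```

```text
[-80.51181548  30.73348254  -0.25269129  88.1161742    0.14970151
  61.15246148  -4.07902801]
[{"jaw": 0.4, "dp": [-3.28, -3.89, -0.3], "angular": [0.0, 0.0, 6.4]}, {"jaw": 0.4, "dp": [-3.69, -3.5, -0.3], "angular": [0.0, 0.0, 6.4]}, {"jaw": 0.4, "dp": [-4.06, -3.06, -0.31], "angular": [0.0, 0.0, 6.3]}, {"jaw": 0.4, "dp": [-4.37, -2.6, -0.3], "angular": [0.0, 0.0, 6.4]}, {"jaw": 0.4, "dp": [-4.63, -2.1, -0.3], "angular": [0.0, 0.0, 6.4]}, {"jaw": 0.4, "dp": [-4.84, -1.57, -0.3], "angular": [0.0, 0.0, 6.4]}, {"jaw": 0.4, "dp": [-4.98, -1.02, -0.3], "angular": [0.0, 0.0, 6.4]}, {"jaw": 0.4, "dp": [-5.07, -0.46, -0.3], "angular": [0.0, 0.0, 6.4]}, {"jaw": 0.4, "dp": [-5.08, 0.11, -0.31], "angular": [0.0, 0.0, 6.3]}, {"jaw": 0.4, "dp": [-5.05, 0.67, -0.3], "angular": [0.0, 0.0, 6.4]}, {"jaw": 0.4, "dp": [-4.93, 1.22, -0.3], "angular": [0.0, 0.0, 6.4]}, {"jaw": 0.4, "dp": [-4.77, 1.77, -0.3], "angular": [0.0, 0.0, 6.4]}, {"jaw": 0.4, "dp": [-4.54, 2.29, -0.3], "angular": [0.0, 0.0, 6.4]}, {"jaw": 0.4, "dp": [-4.26, 2.78, -0.3], "angular": [0.0, 0.0, 6.3]}, {"jaw": 0.4, "dp": [-3.93, 3.23, -0.31], "angular": [0.0, 0.0, 6.4]}]
[ 0.4939725  -0.04800609  0.45004358] [[ 3.25201416e-01  9.45644774e-01  2.92106564e-05]
 [ 9.45644774e-01 -3.25201415e-01 -3.64371325e-05]
 [-2.49572371e-05  3.94723117e-05 -9.99999999e-01]]
```

Request:
{"name": "jog_arm", "arguments": {
  "plan": [
    {"jaw": 0.4, "dp": [-3.28, -3.89, -0.3], "angular": [0.0, 0.0, 6.4]},
    {"jaw": 0.4, "dp": [-3.69, -3.5, -0.3], "angular": [0.0, 0.0, 6.4]},
    {"jaw": 0.4, "dp": [-4.06, -3.06, -0.31], "angular": [0.0, 0.0, 6.3]},
    {"jaw": 0.4, "dp": [-4.37, -2.6, -0.3], "angular": [0.0, 0.0, 6.4]},
    {"jaw": 0.4, "dp": [-4.63, -2.1, -0.3], "angular": [0.0, 0.0, 6.4]},
    {"jaw": 0.4, "dp": [-4.84, -1.57, -0.3], "angular": [0.0, 0.0, 6.4]},
    {"jaw": 0.4, "dp": [-4.98, -1.02, -0.3], "angular": [0.0, 0.0, 6.4]},
    {"jaw": 0.4, "dp": [-5.07, -0.46, -0.3], "angular": [0.0, 0.0, 6.4]},
    {"jaw": 0.4, "dp": [-5.08, 0.11, -0.31], "angular": [0.0, 0.0, 6.3]},
    {"jaw": 0.4, "dp": [-5.05, 0.67, -0.3], "angular": [0.0, 0.0, 6.4]},
    {"jaw": 0.4, "dp": [-4.93, 1.22, -0.3], "angular": [0.0, 0.0, 6.4]},
    {"jaw": 0.4, "dp": [-4.77, 1.77, -0.3], "angular": [0.0, 0.0, 6.4]},
    {"jaw": 0.4, "dp": [-4.54, 2.29, -0.3], "angular": [0.0, 0.0, 6.4]},
    {"jaw": 0.4, "dp": [-4.26, 2.78, -0.3], "angular": [0.0, 0.0, 6.3]},
    {"jaw": 0.4, "dp": [-3.93, 3.23, -0.31], "angular": [0.0, 0.0, 6.4]},
    {"jaw": 0.4, "dp": [0, 0, 0], "angular": [0, 0, 0]},
    {"jaw": 0.4, "dp": [0, 0, 0], "angular": [0, 0, 0]}
  ]
}}

```text
t: 3.18
ee_pos: [0.4937, -0.0474, 0.4498]
orientation: [[0.324, 0.946, -0.001], [0.946, -0.324, 0.0], [0.0, -0.001, -1.0]]
contact_force: [-0.6, 0.1, -0.4]
opening: 0.598
```

```bash
cat > look.py <<'E'
import sys,pickle,numpy as np,cv2
from plant import ctrl, vision, find_in
def look(name,tag,labels=()):
    o=ctrl.get_obs(); f=vision.grab_frame(name); cv2.imwrite(f'pics/{tag}.png',f['img'])
    K=np.array(f['intrinsics'])
    if 'T' in f: T=np.array(f['T'])
    else:
        A=np.eye(4);A[:3,:3]=o['orientation'];A[:3,3]=o['ee_pos'];T=A@np.array(f['tool_from_camera'])
    pickle.dump((K,T),open(f'pics/{tag}.pkl','wb'))
    for l in labels:
        for d in find_in(f,l)[:3]:
            c=np.array(d['centre']);print(l,round(d['p'],2),np.round(T[:3,:3]@c+T[:3,3],4),np.round([K[0,2]-K[0,0]*c[0]/c[2],K[1,2]+K[1,1]*c[1]/c[2]]))
    return o,f,K,T
if __name__=='__main__':
    o,*_=look(sys.argv[1],sys.argv[2],sys.argv[3:])
    print(o['t'],np.round(o['ee_pos'],4),np.round(o['contact_force'],2),round(o['opening'],3),np.round(o['qpos'],1))
E
python3 look.py wrist w1 sleeve seat
```

```text
sleeve 0.78 [ 0.7409 -0.1556  0.0425] [536. 184.]
sleeve 0.69 [0.6546 0.0025 0.0246] [434.  80.]
sleeve 0.57 [ 0.3782 -0.3191  0.0489] [304. 363.]
seat 0.82 [0.5182 0.0243 0.0231] [319. 101.]
seat 0.22 [ 0.6042 -0.0971  0.0237] [413. 171.]
3.175 [ 0.4937 -0.0474  0.4498] [-0.64  0.08 -0.4 ] 0.598 [-32.7  14.6  39.4 109.8 -10.7  59.3  -7.6]
```

View pics/w1.png

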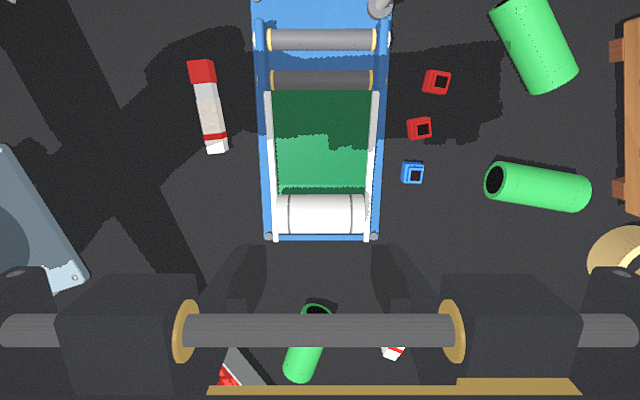

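```bash
python3 - <<'E'
import cv2
a=cv2.imread('pics/w1.png')[0:250,245:400]; 
cv2.imwrite('pics/w1a.png',cv2.resize(a[:110],None,fx=5,fy=5,interpolation=cv2.INTER_CUBIC))
cv2.imwrite('pics/w1b.png',cv2.resize(a[130:],None,fx=5,fy=5,interpolation=cv2.INTER_CUBIC))
E
```

```text
(no output)
```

View pics/w1a.png

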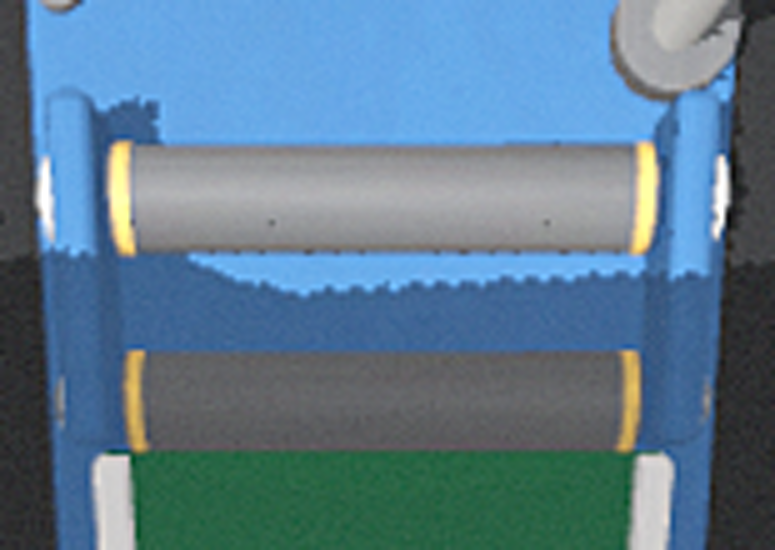

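View pics/w1b.png

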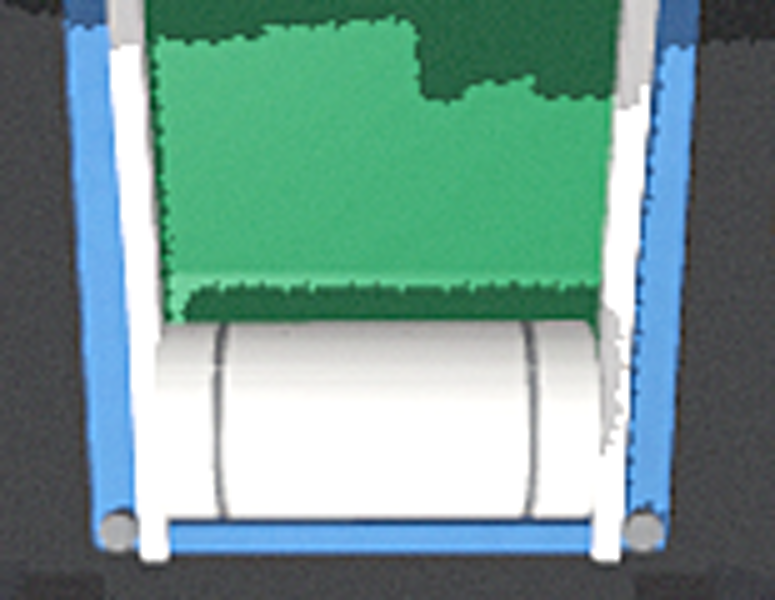

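```bash
cat > fit2.py <<'E'
from h import *
import pickle
from scipy.optimize import least_squares
K,T=pickle.load(open('pics/w1.pkl','rb'))
W=[((-156,82,8),(97,549),130),((-156,-82,8),(665,549),130),((46,59,34.8),(133,452),0),((46,-59,34.8),(632,452),0),
((100,60,44.5),(110,198),0),((100,-60,44.5),(656,198),0),((58,60,36.5),(124,401),0),((58,-60,36.5),(640,401),0),((-72,-59,14),(603,273),130)]
q=np.array([w[0] for w in W],float); p=np.array([[245+(w[1][0]+.5)/5-.5,w[2]+(w[1][1]+.5)/5-.5] for w in W])
# axis heights for row centre: use roller axis for rows approx
f=lambda v:(proj(K,T,r2w(v,q))-p).ravel()
s=least_squares(f,[.507,-.01,1.237]);print('wrist',s.x,np.degrees(s.x[2]));print(np.round(f(s.x).reshape(-1,2),1))
g=lambda v:(proj(K,T,r2w(v,q)+[0,0,v[3]])-p).ravel()
s2=least_squares(g,[.507,-.01,1.237,0]);print('wrist+z',s2.x)
v=s.x
# sleeve: rays at given rows -> tangent to cylinder r=25 z=39 -> fit x, yaw ; y from grooves / ends
def ray(c,r0=130):
    px=np.array([245+(c[0]+.5)/5-.5,r0+(c[1]+.5)/5-.5]); d=T[:3,:3]@np.array([(px[0]-K[0,2])/K[0,0],-(px[1]-K[1,2])/K[1,1],-1]); return T[:3,3],d/np.linalg.norm(d)
pts=[(200,322),(550,322),(200,518),(550,519)]
def dist(u,c):
    C=np.r_[r2w(v,[u[0],0,39])]; a=v[2]+u[1]; ax=np.array([-np.sin(a),np.cos(a),0]); o,d=ray(c); n=np.cross(ax,d); return abs(np.dot(C-o,n))/np.linalg.norm(n)*1000
ss=least_squares(lambda u:[dist(u,c)-25 for c in pts],[-105,0],x_scale=[1,.01]);print('sleeve rest x',ss.x[0],'skew deg',np.degrees(ss.x[1]),ss.fun)
for c in [(220,420),(530,420),(155,420),(600,420)]:
    o,d=ray(c); h=o+d*(.064-o[2])/d[2]; dd=h[:2]-v[:2]; print(c,1000*(np.cos(v[2])*dd[0]+np.sin(v[2])*dd[1]),1000*(-np.sin(v[2])*dd[0]+np.cos(v[2])*dd[1]))
for n in ([-106,0,39],[-72,0,14],[46,0,34.8],[73.6,0,57.9]): print(n,np.round(r2w(v,n),4))
E
python3 fit2.py
```

```text
wrist [ 0.50948349 -0.00981881  1.24319517] 71.22983618093352
[[-0.6  0.8]
 [ 0.5  0.8]
 [-1.   0.9]
 [ 0.9  0.8]
 [-0.9 -1.1]
 [ 0.9 -1.3]
 [-0.8  0.1]
 [ 0.9 -0.1]
 [-0.1  0.3]]
wrist+z [ 0.50954961 -0.00986523  1.24311081 -0.00423291]
sleeve rest x -104.06046768733634 skew deg -0.12899029505558932 [0.2099738  0.32840469 0.21962644 0.34343789]
(220, 420) -94.8342732425963 39.20260297568727
(530, 420) -94.89191631508712 -35.648639903871576
(155, 420) -94.82218191298807 54.90355384690514
(600, 420) -94.90492717101259 -52.543623027897596
[-106, 0, 39] [ 0.4754 -0.1102  0.039 ]
[-72, 0, 14] [ 0.4863 -0.078   0.014 ]
[46, 0, 34.8] [0.5243 0.0337 0.0348]
[73.6, 0, 57.9] [0.5332 0.0599 0.0579]
```

```bash
cat >> mv.py <<'E'
V=np.array([.50948,-.00982]);YAW=71.23
def tcp(x,y,z,t=10):
    a=np.radians(YAW);Rm=rot_rest(YAW,t)
    tip=np.r_[V+np.array([np.cos(a)*x-np.sin(a)*y,np.sin(a)*x+np.cos(a)*y])/1000,z/1000]
    return tip-.166*Rm[:,2],Rm
def tip_of(p,Rm):
    tip=np.array(p)+.166*np.array(Rm)[:,2];d=tip[:2]-V;a=np.radians(YAW)
    return np.round([1000*(np.cos(a)*d[0]+np.sin(a)*d[1]),1000*(-np.sin(a)*d[0]+np.cos(a)*d[1]),1000*tip[2]],1), np.round([np.degrees(np.arctan2(Rm[1][0],Rm[0][0])),np.degrees(np.arcsin(Rm[2][0])),np.degrees(np.arcsin(Rm[2][1]))],2)
E
python3 - <<'E'
from mv import *; import json
from plant import ctrl
o=ctrl.get_obs(); print(tip_of(o['ee_pos'],o['orientation']))
r,p,Rm=rows(o['ee_pos'],o['orientation'],*tcp(-155,1,120),8)
r2,p,Rm=rows(p,Rm,*tcp(-155,1,45),4)
print(json.dumps(r+r2)); print(tip_of(p,Rm),p)
E
```

```text
(array([-39.8,   3.3, 283.9]), array([ 7.118e+01,  4.000e-02, -4.000e-02]))
[{"jaw": 0.4, "dp": [-1.8, 0.03, 2.08], "angular": [0.0, 1.2, 0.0]}, {"jaw": 0.4, "dp": [-1.84, 0.03, 2.04], "angular": [0.0, 1.3, 0.0]}, {"jaw": 0.4, "dp": [-1.89, 0.03, 2.0], "angular": [0.0, 1.2, 0.0]}, {"jaw": 0.4, "dp": [-1.93, 0.03, 1.96], "angular": [0.0, 1.3, 0.0]}, {"jaw": 0.4, "dp": [-1.98, 0.03, 1.91], "angular": [0.0, 1.2, 0.0]}, {"jaw": 0.4, "dp": [-2.01, 0.03, 1.87], "angular": [0.0, 1.3, 0.0]}, {"jaw": 0.4, "dp": [-2.05, 0.03, 1.83], "angular": [0.0, 1.2, 0.0]}, {"jaw": 0.4, "dp": [-2.1, 0.03, 1.78], "angular": [0.0, 1.3, -0.1]}, {"jaw": 0.4, "dp": [-0.33, 0.0, 1.85], "angular": [0.0, 0.0, 0.0]}, {"jaw": 0.4, "dp": [-0.32, 0.0, 1.84], "angular": [0.0, 0.0, 0.0]}, {"jaw": 0.4, "dp": [-0.33, 0.0, 1.85], "angular": [0.0, 0.0, 0.0]}, {"jaw": 0.4, "dp": [-0.33, 0.0, 1.85], "angular": [0.0, 0.0, 0.0]}]
(array([-154.9,    1.1,   45. ]), array([ 7.127e+01,  1.004e+01, -2.000e-02])) [ 0.44934652 -0.18357566  0.2084365 ]
```

Request:
{"name": "jog_arm", "arguments": {
  "plan": [
    {"jaw": 0.4, "dp": [-1.8, 0.03, 2.08], "angular": [0.0, 1.2, 0.0]},
    {"jaw": 0.4, "dp": [-1.84, 0.03, 2.04], "angular": [0.0, 1.3, 0.0]},
    {"jaw": 0.4, "dp": [-1.89, 0.03, 2.0], "angular": [0.0, 1.2, 0.0]},
    {"jaw": 0.4, "dp": [-1.93, 0.03, 1.96], "angular": [0.0, 1.3, 0.0]},
    {"jaw": 0.4, "dp": [-1.98, 0.03, 1.91], "angular": [0.0, 1.2, 0.0]},
    {"jaw": 0.4, "dp": [-2.01, 0.03, 1.87], "angular": [0.0, 1.3, 0.0]},
    {"jaw": 0.4, "dp": [-2.05, 0.03, 1.83], "angular": [0.0, 1.2, 0.0]},
    {"jaw": 0.4, "dp": [-2.1, 0.03, 1.78], "angular": [0.0, 1.3, -0.1]},
    {"jaw": 0.4, "dp": [-0.33, 0.0, 1.85], "angular": [0.0, 0.0, 0.0]},
    {"jaw": 0.4, "dp": [-0.32, 0.0, 1.84], "angular": [0.0, 0.0, 0.0]},
    {"jaw": 0.4, "dp": [-0.33, 0.0, 1.85], "angular": [0.0, 0.0, 0.0]},
    {"jaw": 0.4, "dp": [-0.33, 0.0, 1.85], "angular": [0.0, 0.0, 0.0]},
    {"jaw": 0.4, "dp": [0, 0, 0], "angular": [0, 0, 0]},
    {"jaw": 0.4, "dp": [0, 0, 0], "angular": [0, 0, 0]}
  ]
}}

```text
t: 5.08
ee_pos: [0.4496, -0.1851, 0.2088]
orientation: [[0.319, 0.946, 0.057], [0.932, -0.324, 0.164], [0.174, 0.001, -0.985]]
contact_force: [0.6, 0.1, 0.1]
opening: 0.6
```

```bash
python3 - <<'E'
from look import look; from mv import *; import cv2
o,f,K,T=look('wrist','w2'); print(tip_of(o['ee_pos'],o['orientation']),o['contact_force'])
o,g,K,T=look('side','s2')
o,h,K,T=look('scene','c2')
cv2.imwrite('pics/s2c.png',cv2.resize(g['img'][170:290,300:460],None,fx=5,fy=5,interpolation=cv2.INTER_CUBIC))
cv2.imwrite('pics/c2c.png',cv2.resize(h['img'][130:250,240:400],None,fx=5,fy=5,interpolation=cv2.INTER_CUBIC))
E
```

```text
(array([-156.5,    0.2,   45.4]), array([7.112e+01, 1.000e+01, 3.000e-02])) [0.5895825  0.10695375 0.09590333]
```

View pics/w2.png

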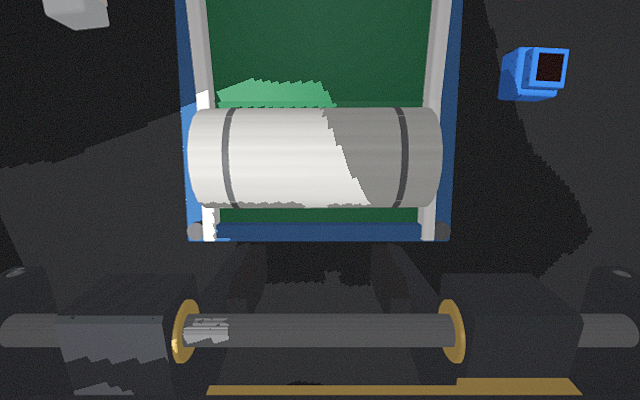

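View pics/s2c.png

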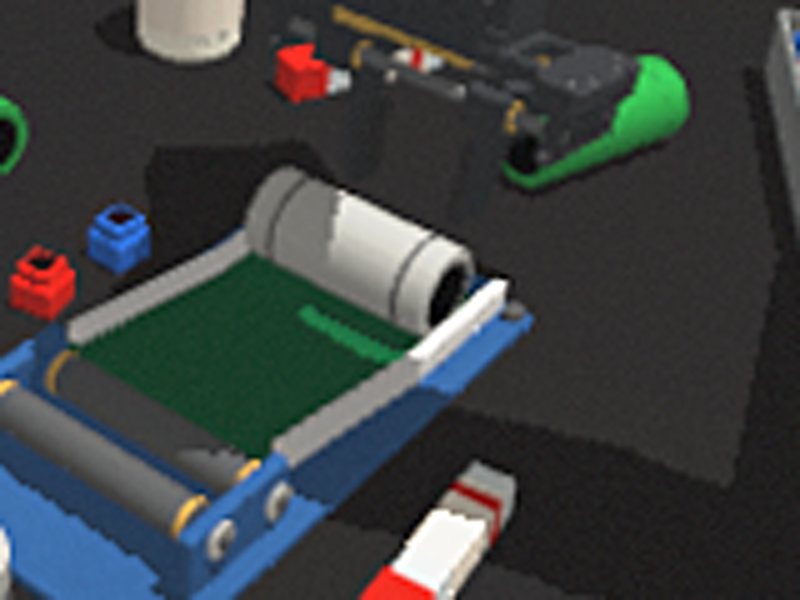

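View pics/c2c.png

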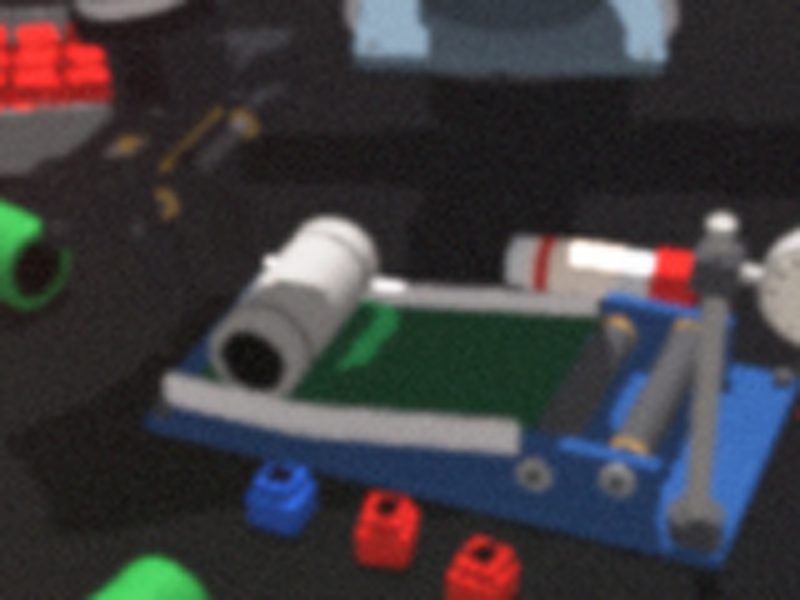

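```bash
cat > fit3.py <<'E'
from h import *; import pickle,cv2
from mv import V,YAW
from scipy.optimize import least_squares
K,T=pickle.load(open('pics/w2.pkl','rb'))
v=np.r_[V,np.radians(YAW)]
for q in ((-156,82,8),(-156,-82,8),(-150,62,22),(-150,-62,22)): print(q,proj(K,T,r2w(v,np.array(q,float))))
def ray(px):
    d=T[:3,:3]@np.array([(px[0]-K[0,2])/K[0,0],-(px[1]-K[1,2])/K[1,1],-1]); return T[:3,3],d
def dist(u,c):
    C=r2w(v,[u[0],0,39]); a=v[2]+u[1]; ax=np.array([-np.sin(a),np.cos(a),0]); o,d=ray(c); n=np.cross(ax,d); return abs(np.dot(C-o,n))/np.linalg.norm(n)*1000
g=cv2.imread('pics/w2.png').astype(int).sum(2)
for x in (245,290,310,380,390): print(x,g[98:112,x].tolist(),g[200:214,x].tolist())
pts=[(260,107),(390,107),(260,207.5),(390,208)]
ss=least_squares(lambda u:[dist(u,c)-25 for c in pts],[-105,0],x_scale=[1,.01]);print(ss.x[0],np.degrees(ss.x[1]),ss.fun)
E
python3 fit3.py
```

```text
(-156, 82, 8) [186.50807521 242.54958786]
(-156, -82, 8) [450.8157433  242.34613454]
(-150, 62, 22) [210.8316343  238.86416301]
(-150, -62, 22) [426.50926921 238.69715179]
245 [414, 410, 427, 374, 360, 369, 350, 357, 371, 350, 457, 480, 496, 517] [629, 630, 651, 478, 389, 396, 398, 421, 238, 144, 161, 175, 168, 145]
290 [381, 378, 392, 366, 356, 366, 357, 348, 368, 234, 446, 493, 500, 504] [652, 626, 459, 388, 396, 409, 403, 368, 213, 184, 180, 172, 167, 180]
310 [371, 371, 371, 355, 354, 346, 339, 361, 348, 356, 469, 487, 501, 507] [638, 635, 617, 602, 598, 586, 592, 501, 267, 148, 184, 175, 190, 179]
380 [178, 170, 156, 206, 185, 185, 193, 185, 174, 317, 400, 391, 390, 379] [417, 404, 398, 399, 402, 393, 410, 266, 173, 165, 142, 146, 163, 165]
390 [169, 186, 155, 194, 201, 173, 210, 182, 167, 321, 400, 389, 388, 396] [408, 408, 409, 411, 394, 401, 422, 267, 164, 161, 176, 171, 171, 187]
-104.0044933658644 -0.16436923143736423 [-0.21026126 -0.0889418  -0.20947851 -0.09043981]
```

Request:
{"name": "jog_arm", "arguments": {
  "plan": [
    {"jaw": 0.4, "dp": [-0.07, -0.03, 0.62], "angular": [0, 0, 0]},
    {"jaw": 0.4, "dp": [-0.07, -0.03, 0.62], "angular": [0, 0, 0]},
    {"jaw": 0.4, "dp": [-0.07, 0, 0.62], "angular": [0, 0, 0]},
    {"jaw": 0.4, "dp": [0.3, 0, 0.05], "angular": [0, 0, 0]},
    {"jaw": 0.4, "dp": [0.3, 0, 0.05], "angular": [0, 0, 0]},
    {"jaw": 0.4, "dp": [0.2, 0, 0.035], "angular": [0, 0, 0]},
    {"jaw": 0.4, "dp": [0.12, 0, 0.021], "angular": [0, 0, 0]},
    {"jaw": 0.4, "dp": [0.12, 0, 0.021], "angular": [0, 0, 0]},
    {"jaw": 0.4, "dp": [0.12, 0, 0.021], "angular": [0, 0, 0]},
    {"jaw": 0.4, "dp": [0.12, 0, 0.021], "angular": [0, 0, 0]}
  ]
}}

```text
t: 6.48
ee_pos: [0.4535, -0.1714, 0.1901]
orientation: [[0.319, 0.946, 0.057], [0.932, -0.324, 0.164], [0.174, 0.0, -0.985]]
contact_force: [0.3, 0.1, -0.7]
opening: 0.6
```

```bash
cat > st.py <<'E'
import sys; from look import look; from mv import *; import cv2
t=sys.argv[1]
o,f,K,T=look('wrist','w'+t); print(o['t'],tip_of(o['ee_pos'],o['orientation']),np.round(o['contact_force'],2))
im=f['img'][60:300,160:480]
if len(sys.argv)>2:
    o,g,K,T=look('side','s'+t); x,y=int(sys.argv[2]),int(sys.argv[3]); im=np.hstack([im,cv2.resize(g['img'][y:y+96,x:x+128],(320,240),interpolation=cv2.INTER_CUBIC)])
cv2.imwrite(f'pics/m{t}.png',cv2.resize(im,None,fx=1.25,fy=1.25) if im.shape[1]>400 else cv2.resize(im,None,fx=2,fy=2))
E
python3 st.py 3 310 190
```

```text
6.475 (array([-142.2,    0.9,   26.6]), array([7.112e+01, 1.000e+01, 2.000e-02])) [ 0.31  0.14 -0.67]
```

View pics/m3.png

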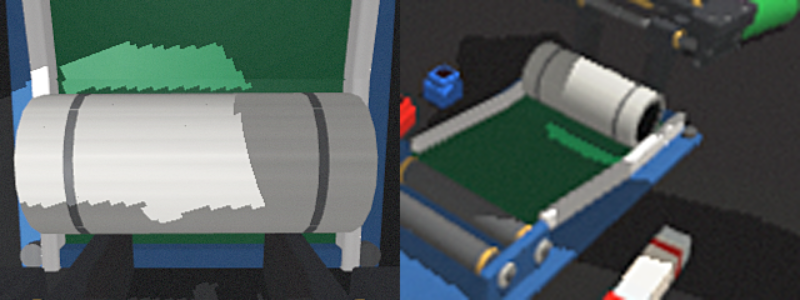

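Request:
{"name": "jog_arm", "arguments": {
  "plan": [
    {"jaw": 0.4, "dp": [0.1, 0, 0.018], "angular": [0, 0, 0]},
    {"jaw": 0.4, "dp": [0.1, 0, 0.018], "angular": [0, 0, 0]},
    {"jaw": 0.4, "dp": [0.1, 0, 0.018], "angular": [0, 0, 0]},
    {"jaw": 0.4, "dp": [0.1, 0, 0.018], "angular": [0, 0, 0]},
    {"jaw": 0.4, "dp": [0.1, 0, 0.018], "angular": [0, 0, 0]},
    {"jaw": 0.4, "dp": [0.1, 0, 0.018], "angular": [0, 0, 0]},
    {"jaw": 0.4, "dp": [0.1, 0, 0.018], "angular": [0, 0, 0]},
    {"jaw": 0.4, "dp": [0.1, 0, 0.018], "angular": [0, 0, 0]},
    {"jaw": 0.4, "dp": [0.1, 0, 0.018], "angular": [0, 0, 0]},
    {"jaw": 0.4, "dp": [0.1, 0, 0.018], "angular": [0, 0, 0]}
  ]
}}

```text
t: 7.82
ee_pos: [0.4567, -0.1618, 0.19]
orientation: [[0.319, 0.946, 0.057], [0.932, -0.324, 0.164], [0.174, 0.0, -0.985]]
contact_force: [-0.4, 0.3, -0.2]
opening: 0.605
```

```bash
python3 st.py 4
```

```text
7.825 (array([-132. ,    0.9,   26.6]), array([7.112e+01, 1.000e+01, 2.000e-02])) [-0.43  0.27 -0.16]
```

View pics/m4.png

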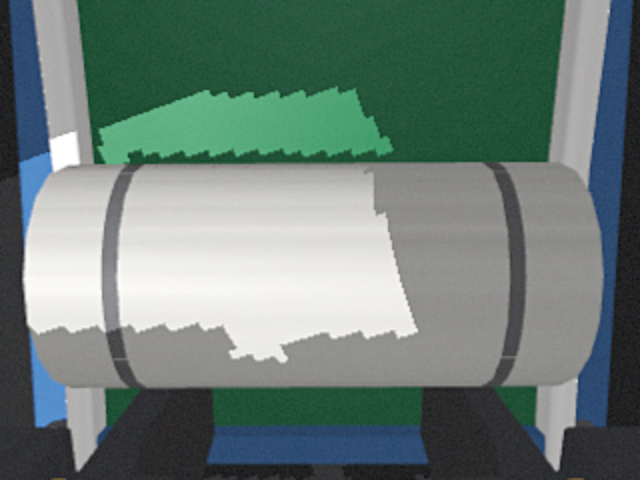

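```bash
cat > slv.py <<'E'
from h import *; import pickle,cv2,sys
from mv import V,YAW
from scipy.optimize import least_squares
# usage: tag topL topR (at m-image px cols 170,470)  botL botR
def slv(tag,pts,z=None):
    K,T=pickle.load(open(f'pics/w{tag}.pkl','rb')); v=np.r_[V,np.radians(YAW)]
    def zc(x): return 39 if x<-72-25*np.sin(np.radians(10)) and x<-74.2 else 14+(x+72)*.17633+25/np.cos(np.radians(10))
    def dist(u,c):
        C=r2w(v,[u[0],0,z or zc(u[0])]); a=v[2]+u[1]; ax=np.array([-np.sin(a),np.cos(a),0])
        px=((c[0]+.5)/2-.5+160,(c[1]+.5)/2-.5+60)
        d=T[:3,:3]@np.array([(px[0]-K[0,2])/K[0,0],-(px[1]-K[1,2])/K[1,1],-1]); n=np.cross(ax,d); return abs(np.dot(C-T[:3,3],n))/np.linalg.norm(n)*1000
    ss=least_squares(lambda u:[dist(u,c)-25 for c in pts],[float(sys.argv[2]) ,0],x_scale=[1,.01]); print('sleeve x',ss.x[0],'skew',np.degrees(ss.x[1]),np.round(ss.fun,2))
a=list(map(float,sys.argv[3:7]))
slv(sys.argv[1],[(170,a[0]),(470,a[1]),(170,a[2]),(470,a[3])],float(sys.argv[7]) if len(sys.argv)>7 else None)
E
python3 slv.py 3 -104 148 148 374 374; python3 slv.py 4 -100 164 164 387 387
```

```text
sleeve x -104.01731781677516 skew -0.042879555896393716 [0.13 0.12 0.13 0.13]
sleeve x -97.02674194659777 skew -0.03881120594231671 [-0.12 -0.12 -0.12 -0.13]
```

Request:
{"name": "jog_arm", "arguments": {
  "plan": [
    {"jaw": 0.4, "dp": [0.12, 0, 0.021], "angular": [0, 0, 0]},
    {"jaw": 0.4, "dp": [0.15, 0, 0.026], "angular": [0, 0, 0]},
    {"jaw": 0.4, "dp": [0.18, 0, 0.032], "angular": [0, 0, 0]},
    {"jaw": 0.4, "dp": [0.2, 0, 0.035], "angular": [0, 0, 0]},
    {"jaw": 0.4, "dp": [0.2, 0, 0.035], "angular": [0, 0, 0]},
    {"jaw": 0.4, "dp": [0.2, 0, 0.035], "angular": [0, 0, 0]},
    {"jaw": 0.4, "dp": [0.2, 0, 0.035], "angular": [0, 0, 0]},
    {"jaw": 0.4, "dp": [0.2, 0, 0.035], "angular": [0, 0, 0]},
    {"jaw": 0.4, "dp": [0.2, 0, 0.035], "angular": [0, 0, 0]},
    {"jaw": 0.4, "dp": [0.2, 0, 0.035], "angular": [0, 0, 0]},
    {"jaw": 0.4, "dp": [0.2, 0, 0.035], "angular": [0, 0, 0]},
    {"jaw": 0.4, "dp": [0.2, 0, 0.035], "angular": [0, 0, 0]},
    {"jaw": 0.4, "dp": [0.2, 0, 0], "angular": [0, 0, 0]},
    {"jaw": 0.4, "dp": [0.2, 0, 0], "angular": [0, 0, 0]},
    {"jaw": 0.4, "dp": [0.2, 0, 0], "angular": [0, 0, 0]},
    {"jaw": 0.4, "dp": [0.2, 0, 0], "angular": [0, 0, 0]},
    {"jaw": 0.4, "dp": [0.2, 0, 0], "angular": [0, 0, 0]},
    {"jaw": 0.4, "dp": [0.2, 0, 0], "angular": [0, 0, 0]}
  ]
}}

```text
t: 10.12
ee_pos: [0.4679, -0.1289, 0.1922]
orientation: [[0.319, 0.946, 0.056], [0.932, -0.324, 0.164], [0.174, 0.0, -0.985]]
contact_force: [-1.0, -3.0, 1.0]
opening: 0.601
```

```bash
python3 st.py 5
```

```text
10.125 (array([-97.3,   0.9,  28.7]), array([7.112e+01, 1.000e+01, 2.000e-02])) [-0.98 -3.    1.01]
```

View pics/m5.png

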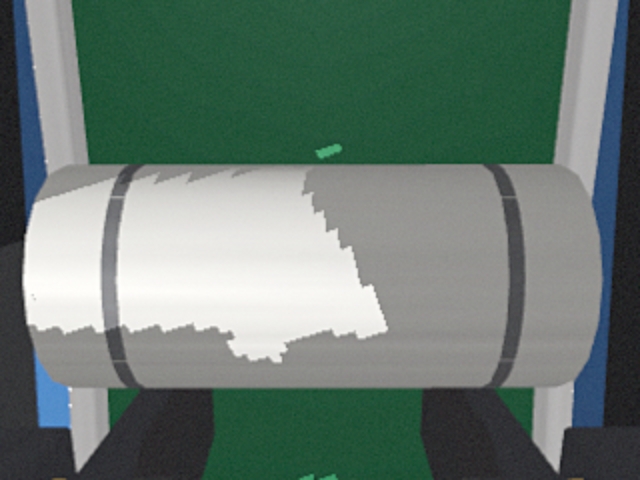

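Request:
{"name": "jog_arm", "arguments": {
  "plan": [
    {"jaw": 0.4, "dp": [0.2, 0, 0], "angular": [0, 0, 0]},
    {"jaw": 0.4, "dp": [0.25, 0, 0], "angular": [0, 0, 0]},
    {"jaw": 0.4, "dp": [0.25, 0, 0], "angular": [0, 0, 0]},
    {"jaw": 0.4, "dp": [0.25, 0, 0], "angular": [0, 0, 0]},
    {"jaw": 0.4, "dp": [0.25, 0, 0], "angular": [0, 0, 0]},
    {"jaw": 0.4, "dp": [0.25, 0, 0], "angular": [0, 0, 0]},
    {"jaw": 0.4, "dp": [0.25, 0, 0], "angular": [0, 0, 0]},
    {"jaw": 0.4, "dp": [0.25, 0, 0], "angular": [0, 0, 0]},
    {"jaw": 0.4, "dp": [0.25, 0, 0], "angular": [0, 0, 0]},
    {"jaw": 0.4, "dp": [0.25, 0, 0], "angular": [0, 0, 0]},
    {"jaw": 0.4, "dp": [0.25, 0, 0], "angular": [0, 0, 0]},
    {"jaw": 0.4, "dp": [0.25, 0, 0], "angular": [0, 0, 0]},
    {"jaw": 0.4, "dp": [0.25, 0, 0], "angular": [0, 0, 0]},
    {"jaw": 0.4, "dp": [0.25, 0, 0], "angular": [0, 0, 0]},
    {"jaw": 0.4, "dp": [0.25, 0, 0], "angular": [0, 0, 0]},
    {"jaw": 0.4, "dp": [0.25, 0, 0], "angular": [0, 0, 0]},
    {"jaw": 0.4, "dp": [0.25, 0, 0], "angular": [0, 0, 0]},
    {"jaw": 0.4, "dp": [0.25, 0, 0], "angular": [0, 0, 0]},
    {"jaw": 0.4, "dp": [0.25, 0, 0], "angular": [0, 0, 0]},
    {"jaw": 0.4, "dp": [0.2, 0, 0], "angular": [0, 0, 0]}
  ]
}}

```text
t: 12.68
ee_pos: [0.4836, -0.0832, 0.2007]
orientation: [[0.319, 0.946, 0.056], [0.932, -0.323, 0.164], [0.174, 0.0, -0.985]]
contact_force: [-1.6, -2.7, 0.4]
opening: 0.598
```

```bash
python3 st.py 6
```

```text
12.675 (array([-48.9,   0.8,  37.2]), array([7.113e+01, 1.000e+01, 2.000e-02])) [-1.62 -2.66  0.35]
```

View pics/m6.png

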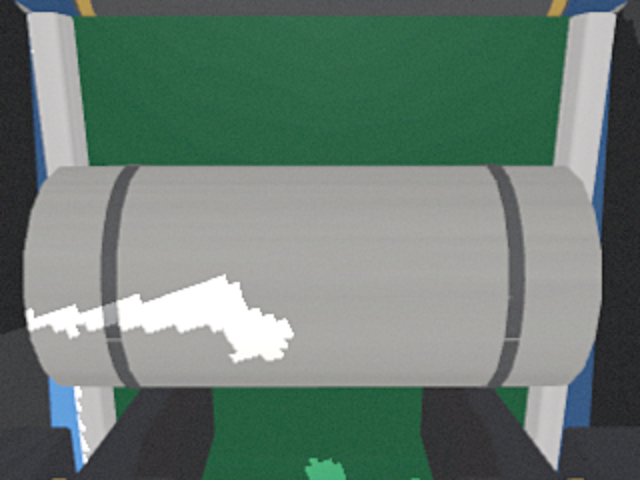

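Request:
{"name": "jog_arm", "arguments": {
  "plan": [
    {"jaw": 0.4, "dp": [0.2, 0, 0], "angular": [0, 0, 0]},
    {"jaw": 0.4, "dp": [0.25, 0, 0], "angular": [0, 0, 0]},
    {"jaw": 0.4, "dp": [0.25, 0, 0], "angular": [0, 0, 0]},
    {"jaw": 0.4, "dp": [0.25, 0, 0], "angular": [0, 0, 0]},
    {"jaw": 0.4, "dp": [0.25, 0, 0], "angular": [0, 0, 0]},
    {"jaw": 0.4, "dp": [0.25, 0, 0], "angular": [0, 0, 0]},
    {"jaw": 0.4, "dp": [0.25, 0, 0], "angular": [0, 0, 0]},
    {"jaw": 0.4, "dp": [0.25, 0, 0], "angular": [0, 0, 0]},
    {"jaw": 0.4, "dp": [0.25, 0, 0], "angular": [0, 0, 0]},
    {"jaw": 0.4, "dp": [0.25, 0, 0], "angular": [0, 0, 0]},
    {"jaw": 0.4, "dp": [0.25, 0, 0], "angular": [0, 0, 0]},
    {"jaw": 0.4, "dp": [0.25, 0, 0], "angular": [0, 0, 0]},
    {"jaw": 0.4, "dp": [0.25, 0, 0], "angular": [0, 0, 0]},
    {"jaw": 0.4, "dp": [0.25, 0, 0], "angular": [0, 0, 0]},
    {"jaw": 0.4, "dp": [0.25, 0, 0], "angular": [0, 0, 0]},
    {"jaw": 0.4, "dp": [0.25, 0, 0], "angular": [0, 0, 0]},
    {"jaw": 0.4, "dp": [0.25, 0, 0], "angular": [0, 0, 0]},
    {"jaw": 0.4, "dp": [0.25, 0, 0], "angular": [0, 0, 0]},
    {"jaw": 0.4, "dp": [0.2, 0, 0], "angular": [0, 0, 0]},
    {"jaw": 0.4, "dp": [0.15, 0, 0], "angular": [0, 0, 0]}
  ]
}}

```text
t: 15.22
ee_pos: [0.4989, -0.0385, 0.209]
orientation: [[0.319, 0.946, 0.056], [0.932, -0.323, 0.164], [0.174, 0.0, -0.985]]
contact_force: [-1.2, -3.3, 0.9]
opening: 0.601
```

```bash
python3 st.py 7 280 200
```

```text
15.225 (array([-1.8,  0.7, 45.5]), array([7.113e+01, 1.000e+01, 2.000e-02])) [-1.17 -3.29  0.87]
```

View pics/m7.png

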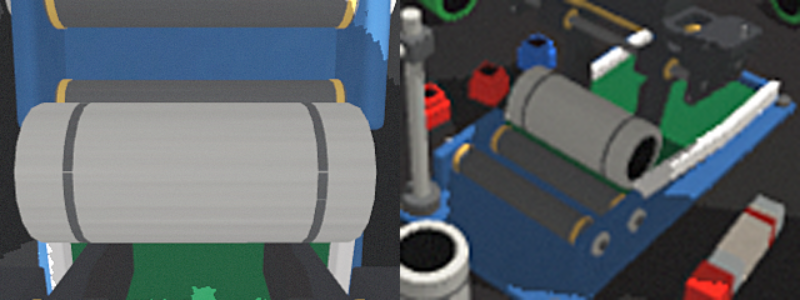

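Request:
{"name": "jog_arm", "arguments": {
  "plan": [
    {"jaw": 0.4, "dp": [0.14, 0, 0], "angular": [0, 0, 0]},
    {"jaw": 0.4, "dp": [0.16, 0, 0], "angular": [0, 0, 0]},
    {"jaw": 0.4, "dp": [0.16, 0, 0], "angular": [0, 0, 0]},
    {"jaw": 0.4, "dp": [0.16, 0, 0], "angular": [0, 0, 0]},
    {"jaw": 0.4, "dp": [0.16, 0, 0], "angular": [0, 0, 0]},
    {"jaw": 0.4, "dp": [0.16, 0, 0], "angular": [0, 0, 0]},
    {"jaw": 0.4, "dp": [0.16, 0, 0], "angular": [0, 0, 0]},
    {"jaw": 0.4, "dp": [0.14, 0, 0], "angular": [0, 0, 0]},
    {"jaw": 0.4, "dp": [0.12, 0, 0.021], "angular": [0, 0, 0]},
    {"jaw": 0.4, "dp": [0.12, 0, 0.021], "angular": [0, 0, 0]},
    {"jaw": 0.4, "dp": [0.12, 0, 0.021], "angular": [0, 0, 0]},
    {"jaw": 0.4, "dp": [0.12, 0, 0.021], "angular": [0, 0, 0]},
    {"jaw": 0.4, "dp": [0.12, 0, 0.021], "angular": [0, 0, 0]},
    {"jaw": 0.4, "dp": [0.12, 0, 0.021], "angular": [0, 0, 0]},
    {"jaw": 0.4, "dp": [0.12, 0, 0.021], "angular": [0, 0, 0]},
    {"jaw": 0.4, "dp": [0.12, 0, 0.021], "angular": [0, 0, 0]},
    {"jaw": 0.4, "dp": [0.12, 0, 0.021], "angular": [0, 0, 0]},
    {"jaw": 0.4, "dp": [0.12, 0, 0.021], "angular": [0, 0, 0]},
    {"jaw": 0.4, "dp": [0.12, 0, 0.021], "angular": [0, 0, 0]},
    {"jaw": 0.4, "dp": [0.12, 0, 0.021], "angular": [0, 0, 0]}
  ]
}}

```text
t: 17.82
ee_pos: [0.5076, -0.013, 0.2112]
orientation: [[0.318, 0.946, 0.056], [0.932, -0.323, 0.164], [0.174, 0.0, -0.985]]
contact_force: [0.4, -0.6, -0.3]
opening: 0.598
```

```bash
python3 st.py 8
```

```text
17.825 (array([25.2,  0.7, 47.7]), array([7.113e+01, 1.001e+01, 1.000e-02])) [ 0.37 -0.64 -0.3 ]
```

View pics/m8.png

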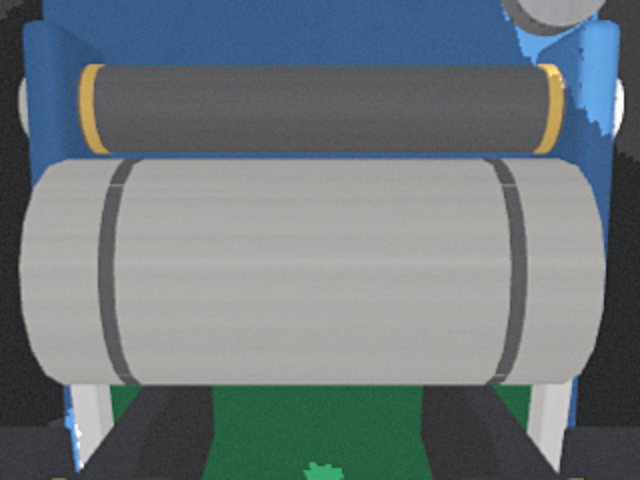

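Request:
{"name": "jog_arm", "arguments": {
  "plan": [
    {"jaw": 0.4, "dp": [0.12, 0, 0.021], "angular": [0, 0, 0]},
    {"jaw": 0.4, "dp": [0.12, 0, 0.021], "angular": [0, 0, 0]},
    {"jaw": 0.4, "dp": [0.12, 0, 0.021], "angular": [0, 0, 0]},
    {"jaw": 0.4, "dp": [0.12, 0, 0.021], "angular": [0, 0, 0]},
    {"jaw": 0.4, "dp": [0.12, 0, 0.021], "angular": [0, 0, 0]},
    {"jaw": 0.4, "dp": [0.12, 0, 0.021], "angular": [0, 0, 0]},
    {"jaw": 0.4, "dp": [0.12, 0, 0.021], "angular": [0, 0, 0]},
    {"jaw": 0.4, "dp": [0.12, 0, 0.021], "angular": [0, 0, 0]},
    {"jaw": 0.4, "dp": [0.1, 0, 0.018], "angular": [0, 0, 0]},
    {"jaw": 0.4, "dp": [0, 0, 0], "angular": [0, 0, 0]},
    {"jaw": 0.4, "dp": [0, 0, 0], "angular": [0, 0, 0]}
  ]
}}

```text
t: 19.25
ee_pos: [0.511, -0.0031, 0.2112]
orientation: [[0.319, 0.946, 0.057], [0.932, -0.324, 0.164], [0.174, 0.0, -0.985]]
contact_force: [0.2, -0.4, -0.2]
opening: 0.603
```

```bash
python3 st.py 9 260 210
```

```text
19.25 (array([35.7,  0.6, 47.7]), array([7.112e+01, 1.000e+01, 2.000e-02])) [ 0.19 -0.41 -0.16]
```

View pics/m9.png

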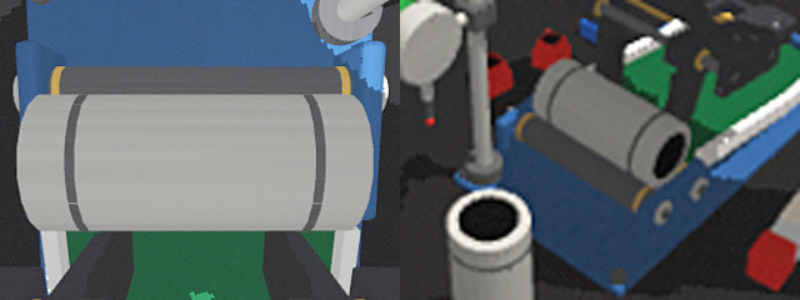

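```bash
python3 slv.py 8 60 159 159 384 384 61.4; python3 slv.py 9 73 151 151 370 370 57.9; python3 - <<'E'
import cv2
g=cv2.imread('pics/w9.png').astype(int).sum(2)
for x in (245,290,390): print(g[128:142,x].tolist(),g[238:252,x].tolist())
E
```

```text
sleeve x 61.226861907171724 skew -0.030419903615984185 [-0.14 -0.15 -0.15 -0.15]
sleeve x 73.75676893886931 skew -0.04324627618858908 [-0.25 -0.26 -0.26 -0.27]
[286, 284, 292, 293, 293, 284, 263, 384, 475, 490, 490, 478, 491, 494] [508, 491, 487, 481, 479, 499, 391, 205, 166, 193, 186, 186, 195, 193]
[286, 284, 293, 302, 289, 283, 288, 378, 479, 495, 471, 489, 494, 487] [506, 493, 488, 483, 485, 499, 390, 218, 183, 211, 205, 201, 193, 175]
[288, 279, 285, 289, 287, 281, 271, 358, 474, 488, 467, 487, 488, 488] [504, 497, 480, 487, 484, 500, 349, 191, 180, 196, 185, 194, 192, 189]
```

Request:
{"name": "jog_arm", "arguments": {
  "plan": [
    {"jaw": 0.4, "dp": [-0.1, 0, 0], "angular": [0, 0, 0]},
    {"jaw": 0.4, "dp": [-0.2, 0, 0], "angular": [0, 0, 0]},
    {"jaw": 0.4, "dp": [-0.4, 0, 0], "angular": [0, 0, 0]},
    {"jaw": 0.4, "dp": [-0.7, 0, -0.1], "angular": [0, 0, 0]},
    {"jaw": 0.4, "dp": [-0.8, 0, -0.2], "angular": [0, 0, 0]},
    {"jaw": 0.4, "dp": [-0.8, 0, -0.4], "angular": [0, 0, 0]},
    {"jaw": 0.4, "dp": [-0.8, 0, -0.8], "angular": [0, 0, 0]},
    {"jaw": 0.4, "dp": [-0.8, 0, -1.4], "angular": [0, 0, 0]},
    {"jaw": 0.4, "dp": [-0.5, 0, -2], "angular": [0, 0, 0]},
    {"jaw": 0.4, "dp": [-0.5, 0, -2], "angular": [0, 0, 0]},
    {"jaw": 0.4, "dp": [-0.5, 0, -2], "angular": [0, 0, 0]},
    {"jaw": 0.4, "dp": [-0.5, 0, -2], "angular": [0, 0, 0]},
    {"jaw": 0.4, "dp": [-0.5, 0, -2], "angular": [0, 0, 0]},
    {"jaw": 0.4, "dp": [0, 0, -1.5], "angular": [0, 0, 0]},
    {"jaw": 0.4, "dp": [0, 0, 0], "angular": [0, 0, 0]},
    {"jaw": 0.4, "dp": [0, 0, 0], "angular": [0, 0, 0]},
    {"jaw": 0.4, "dp": [0, 0, 0], "angular": [0, 0, 0]},
    {"jaw": 0.4, "dp": [0, 0, 0], "angular": [0, 0, 0]}
  ]
}}

```text
t: 21.6
ee_pos: [0.4801, -0.0927, 0.3402]
orientation: [[0.319, 0.946, 0.055], [0.932, -0.323, 0.164], [0.173, -0.001, -0.985]]
contact_force: [0.0, -0.4, 0.2]
opening: 0.598
```

```bash
python3 - <<'E'
from look import look; import cv2,numpy as np
o,f,K,T=look('wrist','w10'); print(o['t'],o['ee_pos'],np.round(o['contact_force'],2))
o,g,K,T=look('side','s10'); o,h,K,T=look('scene','c10')
a=cv2.resize(f['img'][:,160:480],(400,500)); b=cv2.resize(g['img'][190:310,260:420],(400,300),interpolation=cv2.INTER_CUBIC); c=cv2.resize(h['img'][165:245,255:415],(400,200),interpolation=cv2.INTER_CUBIC)
cv2.imwrite('pics/m10.png',np.hstack([a,np.vstack([b,c])]))
from h import proj,r2w; from mv import V,YAW
K,T=__import__('pickle').load(open('pics/w10.pkl','rb')); v=np.r_[V,np.radians(YAW)]
for y in(-40,0,40): print([np.round(proj(K,T,r2w(v,[x,y,57.9])),1).tolist() for x in (73.6,)])
for nm,K2,T2 in(('side',*__import__('pickle').load(open('pics/s10.pkl','rb'))),):
    print(proj(K2,T2,r2w(v,[73.6,55,57.9])))
E
```

```text
21.6 [ 0.48012362 -0.09272191  0.34017354] [ 0.04 -0.37  0.15]
[[369.0, 57.9]]
[[319.9, 57.9]]
[[270.8, 58.0]]
[345.19300149 258.78124327]
```

View pics/m10.png

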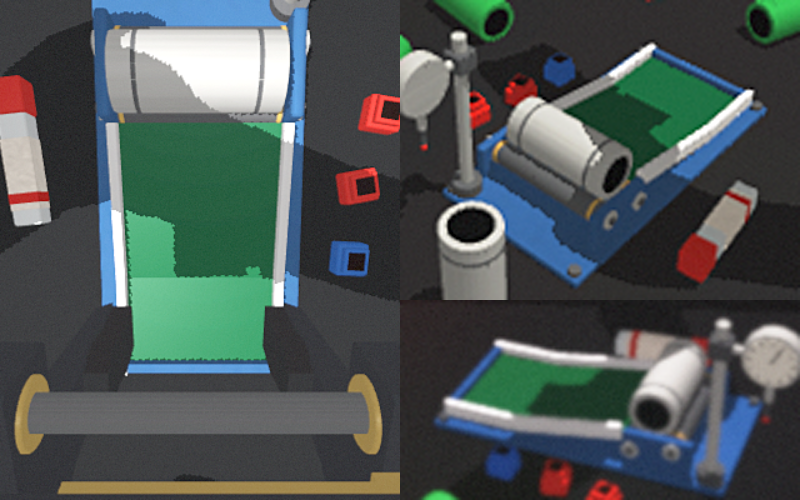

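```bash
python3 -c "
from plant import job,ctrl
print(job.job_done()); print(ctrl.get_obs()['t'])"
```

```text
the job is handed in; nothing more can be done
None
the job is handed in; nothing more can be done
```

The steel sleeve now lies between the two rollers, against the raised stop roller. The fingers have backed away and the job is handed in.

- **Push:** I found the rest and the sleeve in the wrist, scene and side images. I set the fingers behind the sleeve, half open and tilted 10°, and pushed at 8 to 20 mm/s. The contact force read about 3 N and the gripper never closed on the sleeve. At every stop on the ramp, the sleeve was still against the fingers. I slowed over the front roller and followed the sleeve until it dropped in.
- **Last checks:** I measured the sleeve centre at rest x 73.8 mm, against 73.6 mm for the seat, with no measurable skew. After the retreat, its row in the wrist picture was within about a pixel of where the seat should appear. The caps, tube_a and the spare sleeve look to be where they were. Before handing in, the arm was about 14 cm higher and the force reading was near zero at about 21.7 s.
- **Disagreements:** The first scene-camera fit put the rest up to 7 mm away from the side-camera fit. I used the wrist fit, which agreed with the side fit and was confirmed by a second wrist view to within about 1 mm. The trained network reported green cylinders as sleeves, so I ignored those by colour.

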